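Restart the toaster on defrost

ROBOT

A 7-joint arm with a two-finger parallel gripper is mounted at the origin on a cart in front of the work surface, level with it; the furniture and walls round the work are solid. World frame = base frame: x ahead of the robot, y to its left, z up, the work surface at z = 0. Lengths are in m, angles in rad, forces in N, time in s.
With the tool pointing down it reaches from about 0.35 to 0.9 m from the base axis. Payload 8.1 kg.
Tool frame: the origin (TCP) lies midway between the tips of the shut fingers; the grasp point (between the pads) lies 19 mm behind it; z points along the fingers, y is the line along which they close (so a half turn about z gives the same grasp; the last joint's range is limited). The gripper opens to 92 mm and grips with 3 to 60 N. Pads are 19 mm wide; open, the fingers measure 130 mm over their backs; the gripper's body (75 mm by 190 mm) begins 47 mm behind the grasp point.
Start: joints at [1.135, 0.434, 0.025, 1.573, -0.012, 1.134, -0.075], TCP at [0.204, -0.591, 0.227] pointing down, gripper open.
Joint ranges: [-2.62, 2.62], [-0.44, 2.09], [-1.27, 1.32], [0.08, 2.57], [-1.32, 4.46], [0.12, 2], [-2.74, 2.74]. Speed limits (rad/s): [2.22, 2.22, 3.01, 3.01, 3.14, 3.14, 3.14].

INTERFACE

Orientations are given as a 3x3 rotation matrix whose columns are the frame's x, y, z axes.
In Python, from station import manip, imaging, ticket gives the robot as it stands.
- The arm moves only by the tool servo_tool, never from a script. Its argument "motion" is a list of rows, each an object of numbers: "tx", "ty", "tz": the shift along the tool's x, y, z in mm; "roll": the turn about the tool's z in degrees. In form: [{"tx": .., "ty": .., "tz": .., "roll": ..}, ...]. A call has exactly 5 rows; each row is the pose to reach, as a shift and turn from the pose commanded when the call began, along the tool's axes at that moment; what a row does not reach only later rows make up. A row lasts 1/12 s, in which the tool goes at most 41.7 mm and 7.16 degrees, less where a joint would pass 70% of its speed; a pose out of reach is approached as far as the arm can. A call with a gripper value outside its range is refused whole. "hand" is the opening, from -1 (shut) to 1 (fully open), set as the call begins (left out, the last holds). The fingers move at their own pace and stop on an object; "grip_force" is the grip in N (left out, the last holds). Time passes only in rows, so rows that repeat a pose let the fingers close, or fill a call up. It gives the time, the measured TCP pose, the force, the opening and the grip force at its end, in the units of the state.
- manip.get_obs(): the state, without advancing time (a new reading comes with each control period).
- imaging.read_camera(name): name is "side" or "top"; returns a dict with "color" (480x640x3 uint8, red, green, blue), "mtx" (3x3 intrinsics, pixels), "D" ([k1, k2, p1, p2, k3] as OpenCV has them; the pictures are not rectified), "camera_from_world" (4x4, takes a point from world to camera coordinates). Camera axes: x right, y up, looking along -z (the intrinsics and any distortion apply to the point x, -y, -z); pixel columns grow to the right and rows downward; lengths in m; the calibration is good to about 2 mm. A picture is of the moment at which its call begins. There is no depth.
- ticket.close_job(): hands the job in; it is judged then, once.
The state is a dict: "time": time; "qpos": joint angles; "qvel": joint speeds; "tau": joint torques, N m; "position": TCP position; "orientation": TCP orientation; "force": force on the tool from outside, world axes, zero at the start; "moment": the same for the moment, N m; "opening": finger opening in m; "gripper_force": force on a finger pad.
Only numpy, scipy, OpenCV 4.12 (cv2) and the standard library are available. Lean on these libraries where they do the work, as an engineer would, in place of code of your own. Each camera call takes 0.05 s, during which the arm holds its last target. There are 200 camera calls.

TASK

The two frozen slices in the toaster were started on the reheat setting by mistake. Press the red stop key so that the bread pops up, push the lever back down until it catches and stays down, then press the blue snowflake key to choose defrost. Only press and push with the fingertips: do not touch or lift the bread, do not press the grey reheat key, and leave the other things on the worktop where they stand.

Things in the scene. Friction and masses are not known exactly. Their poses are not given: they have to be found in the camera images.
- toaster: Two-slice toaster, steel sides, black ends, fixed; 260 mm long (x), 170 wide (y), 185 high. Origin: centre of its underside; x along the slots, away from the lever end, which faces the robot; y to the left seen from that end; z up. The flat top of the black lever end (x -130 to -56) carries three keys in a row at x -93: blue defrost y +44, grey reheat y 0, red stop y -44. Slots at y +28 and -28.
- lever_top (a point): Middle of the top of the black lever paddle (steel inlay) that sticks out of the lever end: paddle 42 mm wide along toaster y, 11 thick, reaching 36 mm out from the end face. This point lies 20 mm out from the face, at toaster x -150, y 0, z 112 mm plus the lever's joint value. Push it straight down.
- lever (a joint): Height of bread carriage and lever, m: 0 = down, held by the catch (as at the start), 0.040 = sprung fully up, -0.004 = lowest, just past the catch. When tripped it springs up in about 0.5 s. To set it, push down (about 6 N) to its lowest, where it stops hard and the catch has closed; let go and it rises to 0 and stays. Let go sooner and it springs up again.
- stop_key_top (a point): Middle of the top of the red stop key with a white cross (22 mm along the toaster, 30 mm across; top 7 mm above the deck when not pressed). Press straight down.
- stop_key (a joint): Travel of the stop key, m: 0 up, 0.0045 fully pressed; sprung, about 4 N to the bottom. It trips the catch at about half its travel.
- defrost_key_top (a point): Middle of the top of the blue defrost key with a white snowflake, size as the stop key. Press straight down.
- defrost_key (a joint): Travel of the defrost key, m: 0 up, 0.0045 fully pressed; sprung, about 4 N to the bottom.
- reheat_key (a joint): Travel of the grey reheat key between the other two, with three white bars: 0 up, 0.0045 pressed. Not to be pressed.
- slice_left: Slice of bread in the slot at toaster y +28 mm, 100 mm wide, 14 thick, 100 high, standing loose on the carriage. Origin: middle of its lower edge, at toaster z 80 mm when down (its top is then 5 mm under the toaster's top) and 120 mm when popped up.
- slice_right: The same in the slot at toaster y -28 mm.
- plate: White plate, 180 mm across, 18 high, loose; origin under its centre. Leave alone.
- jam_jar: Jar of jam with a brass lid, 62 mm across, 85 high, loose; origin under its centre. Leave alone.
- egg_timer: Black and cream kitchen timer, 59 mm across, 59 high, loose; origin under its centre. Leave alone.
- salt_shaker: Glass salt shaker, 44 mm across, 90 high, loose; origin under its centre. Leave alone.
Not all that is in view belongs to the job. What is shaped like the slice_right but black, pink or yellow is not meant.

How it is judged:
On the way, in this order (a step that is already met when the one before it is completed fails the run):
1. the stop key has tripped the catch and the bread has popped up (value of joint lever above 0.034 m), for 0.1 s.
2. the lever has been pushed down again, let go, and is held by the catch (value of joint lever between -0.002 and 0.002 m), for 0.3 s.
3. with the bread down, the defrost key is pressed (value of joint defrost_key above 0.003 m and value of joint lever below 0.002 m), for 0.05 s.
At the end, for the whole second after the job is handed in: The lever is held by its catch (joint within 2 mm of 0), both slices are at rest down in their slots (less than 6 mm above their lowered height), all three keys are up again (under 1 mm), and plate, jar, timer and shaker are within 20 mm of where they stood (all of step 2 and value of joint each of stop_key, defrost_key, reheat_key below 0.001 m and z of each of slice_left, slice_right in the frame of toaster below 0.086 m and horizontal distance between each of slice_left, slice_right and toaster below 0.08 m and linear speed of each of slice_left, slice_right below 0.02 m/s and distance of each of plate, jam_jar, egg_timer, salt_shaker from where it was at the start of the episode below 0.02 m); the robot touches nothing.
It fails at once if the grey reheat key is pressed (value of joint reheat_key above 0.002 m).
It fails at once if the robot touches the bread (contact force between any of the arm, the fingers and slice_left above 0.5 N or contact force between any of the arm, the fingers and slice_right above 0.5 N).
It fails at once if a slice is lifted out of the toaster (z of any of slice_left, slice_right in the frame of toaster above 0.15 m).
It fails at once if a thing that should be left alone is shoved, lifted or tipped (distance of any of plate, jam_jar, egg_timer, salt_shaker from where it was at the start of the episode above 0.03 m or angle between any of jam_jar, salt_shaker's own z axis and vertical above 0.4 rad).
It also fails if it takes over 48 s, if anything falls off the work surface, if the arm or the gripper's body presses on something with over 40 N, if the wrist force passes 120 N, or if a joint passes its speed limit or range.

## Working session

There is one attempt and no reset: what is moved stays moved. The work goes in short steps, Python scripts to look and compute and a tool call to move; the robot and the scene stay as the last step left them, time stands still between calls to the robot, and variables do not carry over. Pictures are saved under pics/ and viewed, at most 10 in all, crops included, and the job is handed in when it is done.

Besides the shell and the picture viewer there is one more tool, called by a JSON object that holds its "fn" and its "kwargs", one argument or row to a line. servo_tool: Moves the arm, as the interface text tells. Its arguments: {"type":"object","properties":{"motion":{"type":"array","items":{"type":"object","properties":{"tx":{"type":"number"},"ty":{"type":"number"},"tz":{"type":"number"},"roll":{"type":"number"}}}},"hand":{"type":"number"},"grip_force":{"type":"number"}},"required":["motion"]}

```bash
mkdir -p pics
python3 - <<'E'
from station import manip, imaging
import cv2
for n in("side","top"):
    c=imaging.read_camera(n); cv2.imwrite(f"pics/{n}0.png",c["color"][...,::-1]); print(n,c["mtx"].round(1).tolist(),c["D"],c["camera_from_world"].round(3).tolist())
o=manip.get_obs(); print(o["time"],o["position"],o["orientation"],o["force"],o["opening"])
E
```

```text
side [[440.7, 0.0, 327.3], [0.0, 440.7, 237.3], [0.0, 0.0, 1.0]] [-0.03750296  0.          0.          0.          0.        ] [[-0.537, -0.844, -0.003, 0.293], [0.707, -0.451, 0.545, -0.442], [-0.461, 0.291, 0.838, -1.02], [0.0, 0.0, 0.0, 1.0]]
top [[497.1, 0.0, 320.3], [0.0, 497.1, 246.4], [0.0, 0.0, 1.0]] [-0.13129837  0.          0.          0.          0.        ] [[0.011, -1.0, 0.008, -0.019], [0.995, 0.011, 0.103, -0.518], [-0.103, 0.007, 0.995, -1.189], [0.0, 0.0, 0.0, 1.0]]
0.1 [ 0.20398487 -0.59029594  0.22603411] [[ 9.45143083e-01  3.26656124e-01 -5.74797831e-04]
 [ 3.26656606e-01 -9.45142215e-01  1.28660212e-03]
 [-1.22989234e-04 -1.40378460e-03 -9.99999007e-01]] [-0.78721035 -0.0297839   0.73736621] 0.09180622955061706
```

View pics/side0.png

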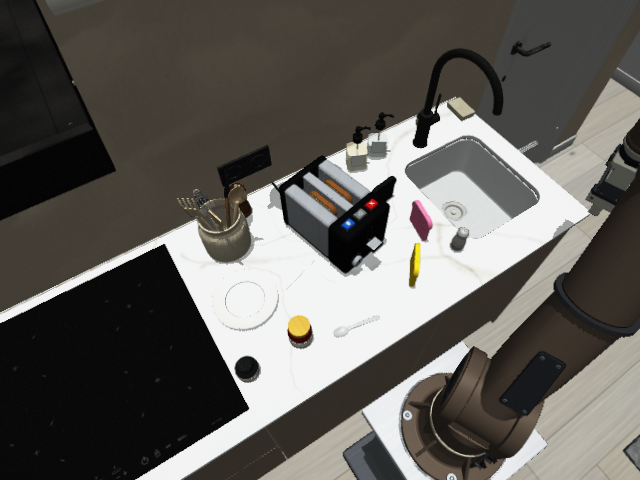

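View pics/top0.png

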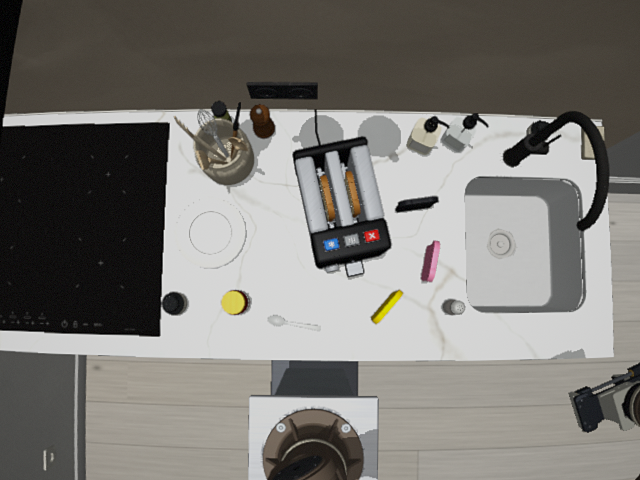

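Side view: blue key at (348,225), grey (360,214), red (372,204), lever at (375,243). Top view: blue (331,244), grey (352,240), red (372,236), lever paddle (356,268). The black, pink and yellow slabs, at top view (417,204), (430,261) and (387,307), are decoys. The bread meant is the two brown slices in the slots.

```bash
cat > h.py <<'E'
import numpy as np, cv2
from station import manip, imaging
def proj(c,P):
    M=c["camera_from_world"]; p=np.atleast_2d(P)@M[:3,:3].T+M[:3,3]
    p=p*[1,-1,-1]
    return cv2.projectPoints(p.reshape(-1,1,3),np.zeros(3),np.zeros(3),c["mtx"],c["D"])[0].reshape(-1,2)
def blob(c,col,box):
    i=c["color"].astype(int); r,g,b=i[...,0],i[...,1],i[...,2]
    m=(r>120)&(g<90)&(b<90) if col=="r" else (b>120)&(r<90)
    x0,y0,x1,y1=box; k=np.zeros_like(m); k[y0:y1,x0:x1]=1; m&=k
    ys,xs=np.nonzero(m); return np.array([(xs.min()+xs.max())/2,(ys.min()+ys.max())/2]),np.array([xs.mean(),ys.mean()]),len(xs)
E
python3 - <<'E'
from h import *
from scipy.optimize import least_squares
s=imaging.read_camera("side"); t=imaging.read_camera("top")
B={}
for k,bs,bt in(("b",(335,212,358,236),(320,234,342,254)),("r",(360,194,384,216),(360,226,384,246))):
    B[k]=[blob(s,k,bs),blob(t,k,bt)]; print(k,B[k])
    f=lambda P:np.r_[proj(s,P)[0]-B[k][0][1],proj(t,P)[0]-B[k][1][1]]
    r=least_squares(f,[.6,0,.18]); print(k,r.x.round(4),r.fun.round(2))
def pts(p,z):
    x,y,a=p; R=np.array([[np.cos(a),-np.sin(a)],[np.sin(a),np.cos(a)]])
    q=np.array([[-.093,.044],[-.093,-.044],[-.093,0],[-.150,0]])@R.T+[x,y]
    return np.c_[q,[z,z,z,.112]]
def f(p):
    P=pts(p[:3],p[3]); return np.r_[proj(s,P[0])[0]-B["b"][0][1],proj(t,P[0])[0]-B["b"][1][1],proj(s,P[1])[0]-B["r"][0][1],proj(t,P[1])[0]-B["r"][1][1]]
r=least_squares(f,[.7,0,0.1,.19]); print(r.x.round(4),r.fun.round(2)); P=pts(r.x[:3],r.x[3]); print(P.round(4)); print(proj(s,P).round(1),proj(t,P).round(1))
S=[]
for c,(x,y) in((s,(310,165)),(t,(300,180))):
    im=cv2.resize(c["color"][y:y+110,x:x+100,::-1],None,fx=4,fy=4,interpolation=cv2.INTER_NEAREST)
    for u in proj(c,P): cv2.drawMarker(im,tuple(((u-[x,y]+.5)*4).astype(int).tolist()),(0,255,0),0,8)
    S.append(im)
cv2.imwrite("pics/c1.png",np.hstack(S))
E
```

```text
b [(array([348. , 223.5]), array([347.81967213, 223.57377049]), 61), (array([331., 244.]), array([330.88785047, 243.97196262]), 107)]
b [ 0.5058 -0.0345  0.1897] [-0.36 -0.05  0.23  0.21]
r [(array([371.5, 203.5]), array([371.36065574, 203.57377049]), 61), (array([371.5, 235.5]), array([371.40540541, 235.32432432]), 111)]
r [ 0.5252 -0.1205  0.19  ] [-0.42 -0.06  0.26  0.23]
[ 0.6062 -0.057   0.2221  0.1899] [-0.32 -0.12  0.28  0.2  -0.46 -0.01  0.2   0.25]
[[ 0.5058 -0.0346  0.1899]
 [ 0.5252 -0.1204  0.1899]
 [ 0.5155 -0.0775  0.1899]
 [ 0.4599 -0.09    0.112 ]]
[[347.5 223.5]
 [370.9 203.6]
 [359.4 213.4]
 [373.6 243.1]] [[331.2 244.2]
 [371.6 235.6]
 [351.4 239.9]
 [354.4 268.3]]
```

View pics/c1.png

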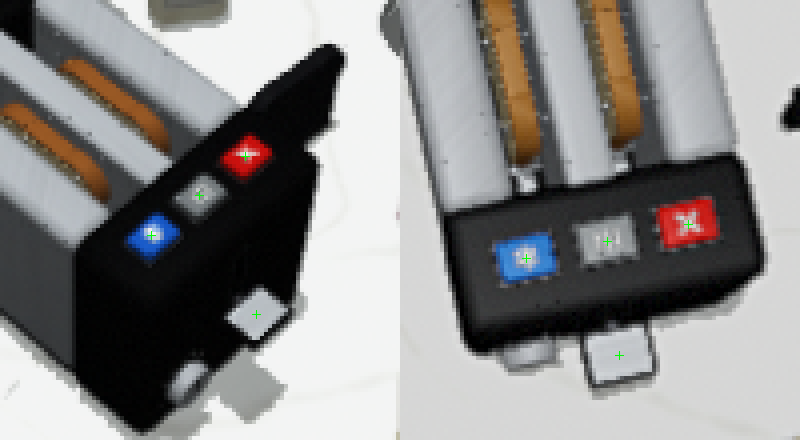

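The crop confirms that the red key with the cross is stop, the blue key with the snowflake is defrost, and the grey inlay is the lever. The fit is within 0.5 px. I'll shut the fingers, align the tool with the toaster, and head for the stop key.

{"fn": "servo_tool", "kwargs": {
  "motion": [
    {"tx": 28, "ty": -21, "tz": -4, "roll": 1},
    {"tx": 56, "ty": -42, "tz": -8, "roll": 2.5},
    {"tx": 84, "ty": -63, "tz": -12, "roll": 4},
    {"tx": 112, "ty": -84, "tz": -16, "roll": 5.5},
    {"tx": 140, "ty": -105, "tz": -20, "roll": 6.3}
  ],
  "hand": -1,
  "grip_force": 10
}}

```text
time: 0.62
position: [0.3028, -0.4442, 0.2468]
orientation: [[0.976, 0.219, -0.0], [0.219, -0.976, 0.0], [-0.0, -0.0, -1.0]]
force: [0.5, -0.4, 1.2]
opening: 0.0632
gripper_force: 0.0
```

{"fn": "servo_tool", "kwargs": {
  "motion": [
    {"tx": 29, "ty": -27},
    {"tx": 58, "ty": -54},
    {"tx": 87, "ty": -80},
    {"tx": 115, "ty": -107},
    {"tx": 144, "ty": -134}
  ]
}}

```text
invalid input at $.motion[0]: expected keys tx, ty, tz, roll
```

{"fn": "servo_tool", "kwargs": {
  "motion": [
    {"tx": 29, "ty": -27},
    {"tx": 58, "ty": -54},
    {"tx": 87, "ty": -80},
    {"tx": 115, "ty": -107},
    {"tx": 144, "ty": -133}
  ]
}}

```text
invalid input at $.motion[0]: expected keys tx, ty, tz, roll
```

{"fn": "servo_tool", "kwargs": {
  "motion": [
    {"tz": 10},
    {"tz": 20},
    {"tz": 30},
    {"tz": 40},
    {"tz": 40}
  ]
}}

```text
invalid input at $.motion[0]: expected keys tx, ty, tz, roll
```

{"fn": "servo_tool", "kwargs": {
  "motion": [
    {"tx": 29, "ty": -27, "tz": 0, "roll": 0},
    {"tx": 58, "ty": -54, "tz": 0, "roll": 0},
    {"tx": 87, "ty": -80, "tz": 0, "roll": 0},
    {"tx": 115, "ty": -107, "tz": 0, "roll": 0},
    {"tx": 144, "ty": -134, "tz": 0, "roll": 0}
  ]
}}

```text
time: 1.03
position: [0.4136, -0.2816, 0.2469]
orientation: [[0.975, 0.221, 0.0], [0.221, -0.975, -0.0], [0.0, 0.0, -1.0]]
force: [1.2, -0.9, -0.8]
opening: 0.03
gripper_force: 0.0
```

{"fn": "servo_tool", "kwargs": {
  "motion": [
    {"tx": 29, "ty": -27, "tz": 0, "roll": 0},
    {"tx": 58, "ty": -54, "tz": 0, "roll": 0},
    {"tx": 87, "ty": -80, "tz": 0, "roll": 0},
    {"tx": 115, "ty": -107, "tz": 0, "roll": 0},
    {"tx": 144, "ty": -133, "tz": 0, "roll": 0}
  ]
}}

```text
time: 1.45
position: [0.5247, -0.1199, 0.2468]
orientation: [[0.975, 0.221, 0.0], [0.221, -0.975, -0.0], [0.0, 0.0, -1.0]]
force: [0.6, -0.0, -0.5]
opening: 0.0009
gripper_force: 0.0
```

{"fn": "servo_tool", "kwargs": {
  "motion": [
    {"tx": 0, "ty": 0, "tz": 15, "roll": 0},
    {"tx": 0, "ty": 0, "tz": 30, "roll": 0},
    {"tx": 0, "ty": 0, "tz": 40, "roll": 0},
    {"tx": 0, "ty": 0, "tz": 40, "roll": 0},
    {"tx": 0, "ty": 0, "tz": 40, "roll": 0}
  ]
}}

```text
time: 1.87
position: [0.5236, -0.1222, 0.2064]
orientation: [[0.975, 0.22, -0.001], [0.22, -0.975, 0.0], [-0.001, -0.0, -1.0]]
force: [0.7, -0.1, 0.7]
opening: 0.0004
gripper_force: 0.0
```

{"fn": "servo_tool", "kwargs": {
  "motion": [
    {"tx": 1.5, "ty": -1.5, "tz": 6, "roll": 0},
    {"tx": 1.5, "ty": -1.5, "tz": 11, "roll": 0},
    {"tx": 1.5, "ty": -1.5, "tz": 14, "roll": 0},
    {"tx": 1.5, "ty": -1.5, "tz": 16, "roll": 0},
    {"tx": 1.5, "ty": -1.5, "tz": 18, "roll": 0}
  ]
}}

```text
time: 2.28
position: [0.5253, -0.1201, 0.1891]
orientation: [[0.975, 0.221, 0.0], [0.221, -0.975, -0.0], [0.0, 0.0, -1.0]]
force: [-0.4, 0.2, 2.9]
opening: 0.0005
gripper_force: 1.6
```

{"fn": "servo_tool", "kwargs": {
  "motion": [
    {"tx": 0, "ty": 0, "tz": 1, "roll": 0},
    {"tx": 0, "ty": 0, "tz": 2, "roll": 0},
    {"tx": 0, "ty": 0, "tz": 2.5, "roll": 0},
    {"tx": 0, "ty": 0, "tz": 2.5, "roll": 0},
    {"tx": 0, "ty": 0, "tz": 2.5, "roll": 0}
  ]
}}

```text
time: 2.7
position: [0.5253, -0.1201, 0.1876]
orientation: [[0.975, 0.221, 0.001], [0.221, -0.975, -0.0], [0.001, 0.001, -1.0]]
force: [-6.4, -0.8, 14.4]
opening: 0.0004
gripper_force: 7.4
```

{"fn": "servo_tool", "kwargs": {
  "motion": [
    {"tx": 0, "ty": 0, "tz": -10, "roll": 0},
    {"tx": 0, "ty": 0, "tz": -25, "roll": 0},
    {"tx": 0, "ty": 0, "tz": -38, "roll": 0},
    {"tx": -20, "ty": 0, "tz": -42, "roll": 0},
    {"tx": -50, "ty": 0, "tz": -42, "roll": 0}
  ]
}}

```text
time: 3.12
position: [0.4787, -0.1302, 0.2296]
orientation: [[0.975, 0.223, 0.004], [0.223, -0.975, 0.0], [0.004, 0.001, -1.0]]
force: [-0.9, -0.1, -0.1]
opening: 0.0004
gripper_force: 0.0
```

Run:
```python
from h import *
t=imaging.read_camera("top");s=imaging.read_camera("side")
cv2.imwrite("pics/p2.png",np.hstack([cv2.resize(c["color"][y:y+150,x:x+130,::-1],None,fx=3,fy=3) for c,x,y in((s,270,140),(t,280,140))]))
```

```text
(no output)
```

View pics/p2.png

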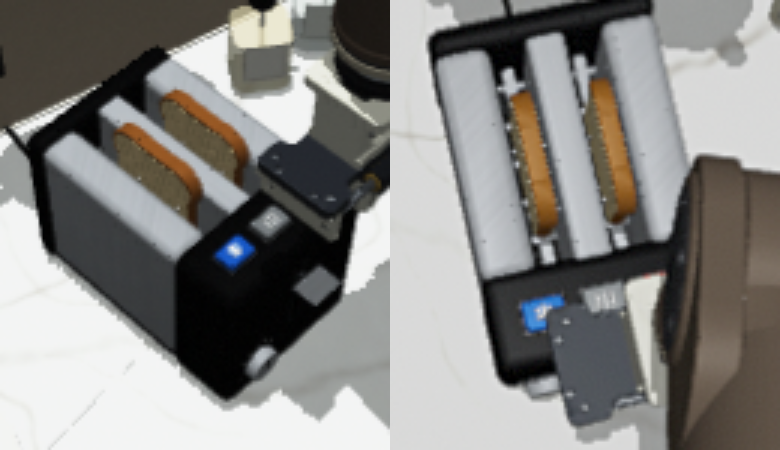

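The bread has popped up, and the lever is raised at about (316,285) in the left crop. Next I'll move over the outer part of the paddle.

{"fn": "servo_tool", "kwargs": {
  "motion": [
    {"tx": -14, "ty": -12, "tz": 0, "roll": 0},
    {"tx": -28, "ty": -28, "tz": 0, "roll": 0},
    {"tx": -28, "ty": -44, "tz": 0, "roll": 0},
    {"tx": -28, "ty": -44, "tz": 20, "roll": 0},
    {"tx": -28, "ty": -44, "tz": 35, "roll": 0}
  ]
}}

```text
time: 3.63
position: [0.4399, -0.0934, 0.1934]
orientation: [[0.975, 0.222, 0.002], [0.222, -0.975, -0.0], [0.002, 0.001, -1.0]]
force: [-1.2, -0.6, -1.3]
opening: 0.0004
gripper_force: 0.0
```

{"fn": "servo_tool", "kwargs": {
  "motion": [
    {"tx": 0, "ty": 0, "tz": 20, "roll": 0},
    {"tx": 0, "ty": 0, "tz": 30, "roll": 0},
    {"tx": 0, "ty": 0, "tz": 35, "roll": 0},
    {"tx": 0, "ty": 0, "tz": 38, "roll": 0},
    {"tx": 0, "ty": 0, "tz": 40, "roll": 0}
  ]
}}

```text
time: 4.05
position: [0.4398, -0.0942, 0.1533]
orientation: [[0.975, 0.221, 0.0], [0.221, -0.975, 0.0], [0.0, 0.0, -1.0]]
force: [0.4, -0.5, 0.6]
opening: 0.0005
gripper_force: 0.0
```

Now the push: first to about z = 0.12, checking the contact force on the way.

{"fn": "servo_tool", "kwargs": {
  "motion": [
    {"tx": 0, "ty": 0, "tz": 5, "roll": 0},
    {"tx": 0, "ty": 0, "tz": 12, "roll": 0},
    {"tx": 0, "ty": 0, "tz": 20, "roll": 0},
    {"tx": 0, "ty": 0, "tz": 28, "roll": 0},
    {"tx": 0, "ty": 0, "tz": 33, "roll": 0}
  ]
}}

```text
time: 4.47
position: [0.4401, -0.0943, 0.1196]
orientation: [[0.975, 0.221, 0.001], [0.221, -0.975, -0.0], [0.001, 0.0, -1.0]]
force: [1.0, 0.7, 3.9]
opening: 0.0003
gripper_force: 2.2
```

{"fn": "servo_tool", "kwargs": {
  "motion": [
    {"tx": 0, "ty": 0, "tz": 4, "roll": 0},
    {"tx": 0, "ty": 0, "tz": 8, "roll": 0},
    {"tx": 0, "ty": 0, "tz": 10, "roll": 0},
    {"tx": 0, "ty": 0, "tz": 12, "roll": 0},
    {"tx": 0, "ty": 0, "tz": 12.5, "roll": 0}
  ]
}}

```text
time: 4.88
position: [0.44, -0.0943, 0.1079]
orientation: [[0.975, 0.221, 0.001], [0.221, -0.975, -0.0], [0.001, 0.0, -1.0]]
force: [1.0, 0.0, 8.9]
opening: 0.0003
gripper_force: 5.0
```

{"fn": "servo_tool", "kwargs": {
  "motion": [
    {"tx": 0, "ty": 0, "tz": 1, "roll": 0},
    {"tx": 0, "ty": 0, "tz": 1.5, "roll": 0},
    {"tx": 0, "ty": 0, "tz": 2, "roll": 0},
    {"tx": 0, "ty": 0, "tz": 2, "roll": 0},
    {"tx": 0, "ty": 0, "tz": 2, "roll": 0}
  ]
}}

```text
time: 5.3
position: [0.4401, -0.0943, 0.1072]
orientation: [[0.975, 0.221, 0.002], [0.221, -0.975, -0.001], [0.002, 0.001, -1.0]]
force: [-3.8, 0.7, 24.7]
opening: 0.0005
gripper_force: 12.4
```

It has hit the hard stop (25 N). I'll let go straight up and look.

{"fn": "servo_tool", "kwargs": {
  "motion": [
    {"tx": 0, "ty": 0, "tz": -4, "roll": 0},
    {"tx": 0, "ty": 0, "tz": -15, "roll": 0},
    {"tx": -5, "ty": 0, "tz": -45, "roll": 0},
    {"tx": -5, "ty": 0, "tz": -80, "roll": 0},
    {"tx": -5, "ty": 0, "tz": -115, "roll": 0}
  ]
}}

```text
time: 5.72
position: [0.4324, -0.0952, 0.2211]
orientation: [[0.975, 0.221, -0.004], [0.221, -0.975, 0.001], [-0.004, -0.002, -1.0]]
force: [-0.1, -1.1, -0.2]
opening: 0.0006
gripper_force: 0.0
```

Run:
```python
from h import *
t=imaging.read_camera("top");s=imaging.read_camera("side")
cv2.imwrite("pics/p3.png",np.hstack([cv2.resize(c["color"][y:y+150,x:x+130,::-1],None,fx=3,fy=3) for c,x,y in((s,270,140),(t,280,140))]))
```

```text
(no output)
```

View pics/p3.png

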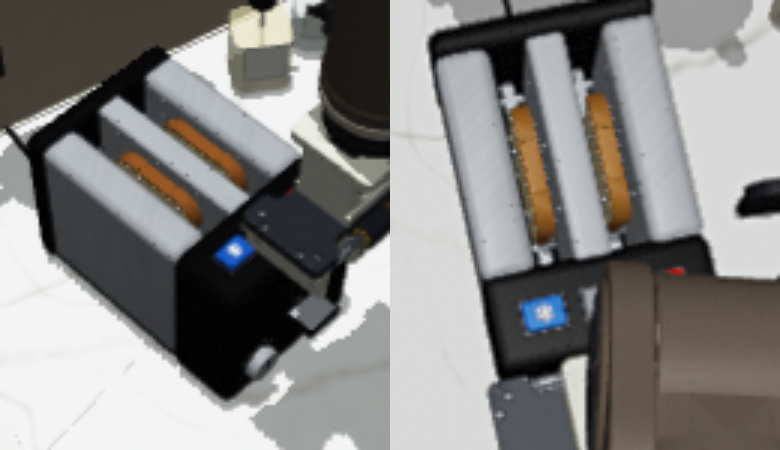

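The bread is down and the lever is caught low, at about (313,312) in the left crop. Defrost is next.

{"fn": "servo_tool", "kwargs": {
  "motion": [
    {"tx": 0, "ty": -15, "tz": -15, "roll": 0},
    {"tx": 25, "ty": -35, "tz": -15, "roll": 0},
    {"tx": 55, "ty": -44, "tz": -15, "roll": 0},
    {"tx": 82, "ty": -44, "tz": -15, "roll": 0},
    {"tx": 82, "ty": -44, "tz": -5, "roll": 0}
  ]
}}

```text
time: 6.23
position: [0.5089, -0.032, 0.2262]
orientation: [[0.975, 0.224, 0.003], [0.224, -0.975, 0.001], [0.004, -0.001, -1.0]]
force: [-0.6, -0.4, 1.1]
opening: 0.0007
gripper_force: 0.0
```

{"fn": "servo_tool", "kwargs": {
  "motion": [
    {"tx": 0, "ty": 0, "tz": 10, "roll": 0},
    {"tx": 0, "ty": 0, "tz": 18, "roll": 0},
    {"tx": 0, "ty": 0, "tz": 22, "roll": 0},
    {"tx": 0, "ty": 0, "tz": 22, "roll": 0},
    {"tx": 0, "ty": 0, "tz": 22, "roll": 0}
  ]
}}

```text
time: 6.65
position: [0.504, -0.0348, 0.2035]
orientation: [[0.975, 0.22, -0.001], [0.22, -0.975, -0.0], [-0.001, 0.0, -1.0]]
force: [-0.6, 0.5, 0.5]
opening: 0.0003
gripper_force: 0.0
```

Now press to z ≈ 0.187, then lift off.

{"fn": "servo_tool", "kwargs": {
  "motion": [
    {"tx": 1.5, "ty": 0, "tz": 6, "roll": 0},
    {"tx": 1.5, "ty": 0, "tz": 11, "roll": 0},
    {"tx": 1.5, "ty": 0, "tz": 14, "roll": 0},
    {"tx": 1.5, "ty": 0, "tz": 16, "roll": 0},
    {"tx": 1.5, "ty": 0, "tz": 16.5, "roll": 0}
  ]
}}

```text
time: 7.07
position: [0.5066, -0.0341, 0.1877]
orientation: [[0.975, 0.221, 0.001], [0.221, -0.975, -0.0], [0.001, 0.0, -1.0]]
force: [-1.1, -0.9, 9.7]
opening: 0.0002
gripper_force: 5.1
```

{"fn": "servo_tool", "kwargs": {
  "motion": [
    {"tx": 0, "ty": 0, "tz": 0.5, "roll": 0},
    {"tx": 0, "ty": 0, "tz": 0.5, "roll": 0},
    {"tx": 0, "ty": 0, "tz": 0.5, "roll": 0},
    {"tx": 0, "ty": 0, "tz": 0.5, "roll": 0},
    {"tx": 0, "ty": 0, "tz": 0.5, "roll": 0}
  ]
}}

```text
time: 7.48
position: [0.5066, -0.0341, 0.1877]
orientation: [[0.975, 0.221, 0.001], [0.221, -0.975, -0.0], [0.001, 0.001, -1.0]]
force: [-3.6, -1.0, 11.9]
opening: 0.0007
gripper_force: 5.6
```

{"fn": "servo_tool", "kwargs": {
  "motion": [
    {"tx": 0, "ty": 0, "tz": -8, "roll": 0},
    {"tx": 0, "ty": 0, "tz": -25, "roll": 0},
    {"tx": 0, "ty": 0, "tz": -45, "roll": 0},
    {"tx": -30, "ty": 0, "tz": -60, "roll": 0},
    {"tx": -65, "ty": 0, "tz": -60, "roll": 0}
  ]
}}

```text
time: 7.9
position: [0.445, -0.0476, 0.2493]
orientation: [[0.975, 0.222, 0.005], [0.222, -0.975, 0.001], [0.005, 0.0, -1.0]]
force: [0.3, -0.7, 1.3]
opening: 0.0003
gripper_force: 0.0
```

{"fn": "servo_tool", "kwargs": {
  "motion": [
    {"tx": 0, "ty": 25, "tz": 0, "roll": 0},
    {"tx": 0, "ty": 60, "tz": 0, "roll": 0},
    {"tx": 0, "ty": 95, "tz": 0, "roll": 0},
    {"tx": 0, "ty": 120, "tz": 0, "roll": 0},
    {"tx": 0, "ty": 130, "tz": 0, "roll": 0}
  ]
}}

```text
time: 8.32
position: [0.4714, -0.1793, 0.2468]
orientation: [[0.976, 0.217, -0.0], [0.217, -0.976, -0.001], [-0.0, 0.001, -1.0]]
force: [-0.3, 0.0, -0.3]
opening: 0.0005
gripper_force: 0.0
```

Run:
```python
from h import *
t=imaging.read_camera("top");s=imaging.read_camera("side")
cv2.imwrite("pics/p4.png",np.hstack([cv2.resize(c["color"][y:y+240,x:x+200,::-1],None,fx=2,fy=2) for c,x,y in((s,220,140),(t,220,120))]))
```

```text
(no output)
```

View pics/p4.png

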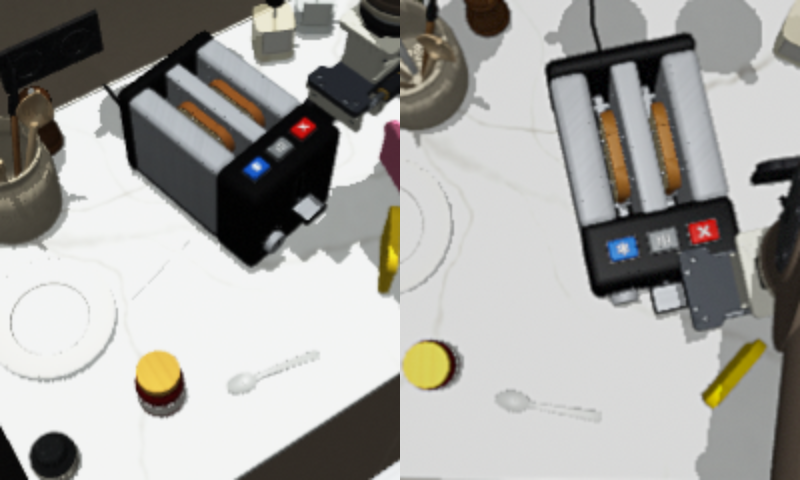

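The lever and bread are down, the keys are up, nothing else has moved, and the arm is clear. I'm handing in.

```bash
python3 -c "
from station import ticket
print(ticket.close_job())"
```

```text
the job is handed in; nothing more can be done
None
```

I pressed stop and the bread popped up, pushed the lever down until it caught, pressed defrost, and handed the job in at about 8.4 s; the last picture before that showed the lever and bread down and the keys up, but the hand-in gave no verdict.

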